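Find the jar with the slack lid and set it aside

TASK

The lid of one of the three square glass jars on the shelf over the basin has worked loose: try the lids with a light twist, gripping gently and forcing none, and turn the slack one clockwise until it just bites. Then stand that jar upright on the round steel plate, its lid still snug, so that I can see to it; leave the other two jars and everything else where they are.

Things in the scene. Friction and masses are not known exactly. Their poses are not given: they have to be found in the camera images.
- shelf: Fixed wash place. Origin on the counter under the middle of the aluminium shelf; y along the shelf, +x towards the tiled half wall it is bolted to (670 mm long, top 177 mm high, 31 to 93 mm behind the origin). Steel basin (85 mm high) and tap (112 mm) in front. A hairbrush hangs in a spring clip at the -y end of its front lip, handle up to 194 mm.
- channel (a point): Middle of the shelf's floor, 150 mm above the counter: a channel 560 mm long (y) and 62 mm wide inside (x) with lips 25 mm high front and back. A jar in it has 4 mm play in x; after turning about 0.05 rad either way its corners meet the lips and it turns no further. A light push slides it along y. Past that play the torque climbs fast: some 0.03 rad more gives 0.3 N m.
- jar_1: Square glass jar with a round aluminium screw lid; the three are alike and change places; which lid is loose is not known. Origin: centre of its underside, z up, x and y square to its sides. Glass 58 x 58 mm, 75 mm tall; lid 48 mm across, from 78 to 100 mm above the origin, ribbed rim. About 0.3 kg.
- jar_2: Square glass jar with a round aluminium screw lid; the three are alike and change places; which lid is loose is not known. Origin: centre of its underside, z up, x and y square to its sides. Lids close clockwise seen from above. A sound lid does not give below about 0.6 N m either way; above that it is forced. A light hand test is 0.3 N m. Glass and lid bear a grip of 35 N per finger at most.
- jar_3: Square glass jar with a round aluminium screw lid; the three are alike and change places; which lid is loose is not known. Origin: centre of its underside, z up, x and y square to its sides. Exactly one lid is loose: it turns at under 0.15 N m, for 0.4 to 0.9 rad clockwise, then bites as hard as a sound one; a felt 0.3 N m there is snug.
- plate: Round stainless dinner plate, fixed on the counter, 228 mm across the rim, rim 18 mm high, flat inside out to 95 mm from the middle; the inner floor is 4 mm above the origin. Origin: centre of its underside.
- soap_dish: Steel soap dish with clip-on lid, 53 x 85 x 31 mm, at the +y end of the shelf; bystander. Origin: centre of its underside.
- mug: Teal mug, 76 mm across, 85 mm high, handle on its +y side; bystander on the counter. Origin: centre of its underside.
- ladle: Red plastic ladle lying on the counter, bowl 70 mm across, handle 200 mm along its x; bystander. Origin: under the bowl.
There are look-alikes about, which are no part of the job. There is more than one size of the plate; the one meant has the size given above.

How it is judged:
On the way:
1. while its jar still stands on the shelf, the loose lid is turned clockwise until it bites (a sound lid cannot meet this: its bite has to be forced) (((value of joint lid_1 above -0.05 rad and z of jar_1 in the frame of shelf below 0.165 m) or (value of joint lid_2 above -0.05 rad and z of jar_2 in the frame of shelf below 0.165 m) or (value of joint lid_3 above -0.05 rad and z of jar_3 in the frame of shelf below 0.165 m))), for 0.1 s.
At the end, for the whole second after the job is handed in: The jar whose lid was loose stands upright and still on the flat of the plate (its middle within 55 mm of the plate's middle), its lid at the bite (within 0.08 rad); the two sound jars stand in the shelf within 30 mm of where they were (((value of joint lid_1 above -0.08 rad and horizontal distance between jar_1 and plate below 0.055 m and z of jar_1 in the frame of plate below 0.01 m and angle between jar_1's own z axis and vertical below 0.08 rad and linear speed of jar_1 below 0.02 m/s and distance of each of jar_2, jar_3 from where it was at the start of the episode below 0.03 m) or (value of joint lid_2 above -0.08 rad and horizontal distance between jar_2 and plate below 0.055 m and z of jar_2 in the frame of plate below 0.01 m and angle between jar_2's own z axis and vertical below 0.08 rad and linear speed of jar_2 below 0.02 m/s and distance of each of jar_1, jar_3 from where it was at the start of the episode below 0.03 m) or (value of joint lid_3 above -0.08 rad and horizontal distance between jar_3 and plate below 0.055 m and z of jar_3 in the frame of plate below 0.01 m and angle between jar_3's own z axis and vertical below 0.08 rad and linear speed of jar_3 below 0.02 m/s and distance of each of jar_1, jar_2 from where it was at the start of the episode below 0.03 m))); the robot touches nothing.
It fails at once if a lid is forced: a sound lid turned more than 0.12 rad on its jar, or the loose one more than 0.12 rad past its bite ((value of joint seat_1 above 0.12 rad or value of joint seat_1 below -0.12 rad) or (value of joint seat_2 above 0.12 rad or value of joint seat_2 below -0.12 rad) or (value of joint seat_3 above 0.12 rad or value of joint seat_3 below -0.12 rad)).
It fails at once if a jar is squeezed or struck hard (over 80 N in all, 40 N per finger) (contact force between the fingers and jar_1 above 80 N or contact force between the fingers and jar_2 above 80 N or contact force between the fingers and jar_3 above 80 N).
It fails at once if a jar is tipped over (more than 0.3 rad) (angle between any of jar_1, jar_2, jar_3's own z axis and vertical above 0.3 rad).
It fails at once if two jars are off the shelf: a sound one was taken out (((z of jar_1 in the frame of shelf above 0.175 m or z of jar_1 in the frame of shelf below 0.14 m) and (z of jar_2 in the frame of shelf above 0.175 m or z of jar_2 in the frame of shelf below 0.14 m)) or ((z of jar_1 in the frame of shelf above 0.175 m or z of jar_1 in the frame of shelf below 0.14 m) and (z of jar_3 in the frame of shelf above 0.175 m or z of jar_3 in the frame of shelf below 0.14 m)) or ((z of jar_2 in the frame of shelf above 0.175 m or z of jar_2 in the frame of shelf below 0.14 m) and (z of jar_3 in the frame of shelf above 0.175 m or z of jar_3 in the frame of shelf below 0.14 m))).
It fails at once if the soap dish, mug or ladle is disturbed (moved more than 30 mm) (distance of any of soap_dish, mug, ladle from where it was at the start of the episode above 0.03 m).
It also fails if it takes over 72 s, if anything falls off the work surface, if the arm or the gripper's body presses on something with over 40 N, if the wrist force passes 120 N, or if a joint passes its speed limit or range.

ROBOT

A 7-joint arm with a two-finger parallel gripper is mounted at the origin on the work surface. World frame = base frame: x ahead of the robot, y to its left, z up, the work surface at z = 0. Lengths are in m, angles in rad, forces in N, time in s.
With the tool pointing down it reaches from about 0.425 to 0.825 m from the base axis. Payload 3.6 kg.
Tool frame: the origin (TCP) lies midway between the tips of the shut fingers; the grasp point (between the pads) lies 19 mm behind it; z points along the fingers, y is the line along which they close (so a half turn about z gives the same grasp; the last joint's range is limited). The gripper opens to 85 mm and grips with 20 to 120 N. Pads are 22 mm wide; open, the fingers measure 114 mm over their backs; the gripper's body (76 mm by 85 mm) begins 54 mm behind the grasp point. The pads swing forward as they close: fully open they stand 13 mm farther back than shut.
Start: joints at [1.254, 0.615, -0.013, 1.423, 0.008, 1.103, -0.04], TCP at [0.186, -0.623, 0.231] pointing down, gripper open.
Joint ranges: [-3.12, 3.12], [-0.3, 2.06], [-1.34, 1.32], [0.26, 2.42], [-1.36, 4.5], [0.01, 1.98], [-2.84, 2.84]. Speed limits (rad/s): [2.79, 2.79, 3.14, 3.14, 3.14, 3.14, 3.14].

INTERFACE

Orientations are given as a rotation vector (axis times angle).
In Python, from station import r gives the robot as it stands. The module is installed in compiled form; this text tells all that it offers.
- The arm moves only by the shell command python3 -m inch 'ROWS' [OPENING] [FORCE]. ROWS is JSON, a list of rows, each an object with "translation": the shift along the tool's x, y, z in m, a list of three; "rotation": the turn, a rotation vector about the tool's x, y, z in degrees, a list of three. In form: [{"translation": [x, y, z], "rotation": [ax, ay, az]}, ...]. A call has 1 to 20 rows; each row is the pose to reach, as a shift and turn from the pose commanded when the call began, along the tool's axes at that moment; what a row does not reach only later rows make up. A row lasts 1/10 s, in which the tool goes at most 50 mm and 8.59 degrees, less where a joint would pass 70% of its speed; a pose out of reach is approached as far as the arm can. A call with a gripper value outside its range is refused whole. OPENING is the gripper command: -1 is fully open, 1 is shut, values between are in proportion, set as the call begins (- or left out, the last holds). The fingers move at their own pace and stop on an object; FORCE is the grip in N (left out, the last holds). Time passes only in rows, so rows that repeat a pose let the fingers close. It gives the time, the measured TCP pose, the force, the opening and the grip force at its end, in the units of the state.
- r.get_state(): the state, without advancing time (a new reading comes with each control period).
- r.snapshot(name): name is "scene" or "top" or "wrist"; returns a dict with "img" (480x640x3 uint8, red, green, blue), "fx", "fy", "cx", "cy" (pixels), "D" ([k1, k2, p1, p2, k3] as OpenCV has them; the pictures are not rectified), "T" (4x4, takes a point from camera to world coordinates); the wrist camera has in their place "tool_from_camera" (4x4, takes a point from camera to tool coordinates, whose origin is the TCP and whose axes are the flange's). Camera axes: x right, y down, z forward; pixel columns grow to the right and rows downward; lengths in m; the calibration is good to about 2 mm. A picture is of the moment at which its call begins: read the wrist's pose just before it. There is no depth.
- r.hand_in(): hands the job in; it is judged then, once.
The state is a dict: "t": time; "joint_pos": joint angles; "qd": joint speeds; "joint_efforts": joint torques, N m; "position": TCP position; "orientation": TCP orientation; "contact_force": force on the tool from outside, world axes, zero at the start; "wrist_torque": the same for the moment, N m; "grip_width": opening from 0.0 (shut) to 1.0 (fully open); "grip_force": force on a finger pad.
Only numpy, scipy, OpenCV 4.12 (cv2) and the standard library are available. Lean on these libraries where they do the work, as an engineer would, in place of code of your own. Each camera call takes 0.05 s, during which the arm holds its last target. There are 200 camera calls.

## Working session

There is one attempt and no reset: what is moved stays moved. The work goes in short steps, Python scripts to look and compute and a shell command to move; the robot and the scene stay as the last step left them, time stands still between calls to the robot, and variables do not carry over. Pictures are saved under pics/ and viewed, at most 13 in all, crops included, and the job is handed in when it is done.

```bash
mkdir -p pics
python3 - <<'E'
from station import r
import cv2,json
print({k:(v if not hasattr(v,'tolist') else v.tolist()) for k,v in r.get_state().items()})
for n in ["scene","top"]:
    s=r.snapshot(n); cv2.imwrite(f"pics/{n}0.png",s["img"][:,:,::-1])
    print(n,s["fx"],s["fy"],s["cx"],s["cy"],s["D"],s["T"])
E
```

```text
{'t': 0.0, 'joint_pos': [1.25445514864545, 0.6159369944716713, -0.012588112074126918, 1.4249242434881493, 0.008091089241749205, 1.1033631142905214, -0.04038946461598367], 'qd': [0.0004575259271830561, 0.0003248513708210912, 0.0015340295366436376, -0.001143846069479312, -0.00012799094005478448, 0.00038386948968102105, 0.00047436930629499776], 'joint_efforts': [-0.00022495714347314788, -46.923054456710815, 0.2592538855969906, -17.10397481918335, 0.009993563289754093, 0.009450876095797867, -3.0912727311260824e-06], 'position': [0.18554774163369364, -0.6221556221947367, 0.2301182662717417], 'orientation': [-3.106128286443173, -0.4533994427840772, 0.0006560162714588348], 'contact_force': [0.21215629621255533, -0.15172412803681334, 1.0936199277997185], 'wrist_torque': [0.024304495766579257, 0.010117771154753609, -0.09622997171506614], 'grip_force': 0.0, 'grip_width': 1.001442383989785}
scene 436.66054366410845 436.66054366410845 313.1589421625407 235.093285273709 [-0.07789553  0.          0.          0.          0.        ] [[-0.14066813  0.64068436 -0.7548086   1.43651586]
 [ 0.98997297  0.08110014 -0.11565589  0.18741859]
 [-0.01288384 -0.76350921 -0.6456684   0.93563688]
 [ 0.          0.          0.          1.        ]]
top 540.1703021355959 540.1703021355959 314.5848974991577 238.29781042111725 [0.00844894 0.         0.         0.         0.        ] [[-0.02057723 -0.98921939  0.14498821  0.31488132]
 [-0.999763    0.02139011  0.00404968  0.04360555]
 [-0.00710734 -0.14487052 -0.9894251   1.268135  ]
 [ 0.          0.          0.          1.        ]]
```

View pics/scene0.png

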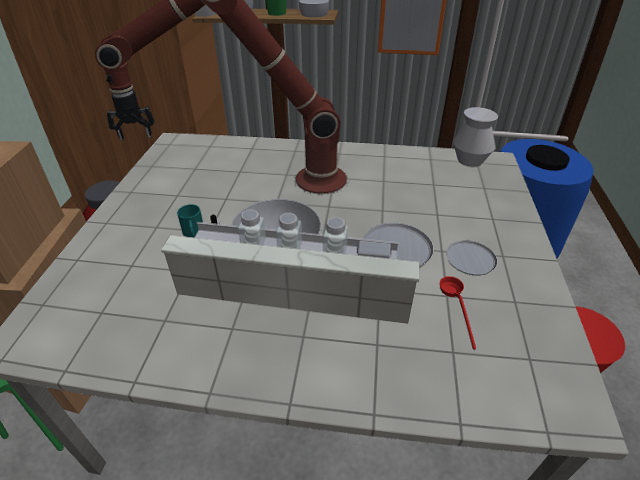

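View pics/top0.png

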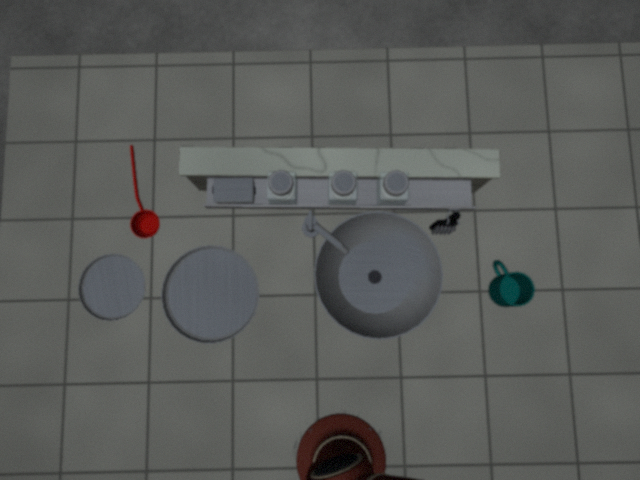

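The scene view shows three jars in the channel beside the half wall, with the soap dish at one end. In the top view the lids are at about (281,183), (343,182) and (395,183), the large plate at (210,293), a smaller plate at (112,287), the hairbrush at (445,222), the mug at (512,288) and the tap at (312,225).

```bash
cat > h.py <<'E'
import numpy as np, cv2
def ray(s,uv,z,T=None):
    T=s["T"] if T is None else T
    K=np.array([[s["fx"],0,s["cx"]],[0,s["fy"],s["cy"]],[0,0,1]])
    p=cv2.undistortPoints(np.float64([[uv]]),K,np.float64(s["D"])).ravel()
    d=T[:3,:3]@[p[0],p[1],1]; o=T[:3,3]
    return o+d*(z-o[2])/d[2]
E
python3 - <<'E'
from station import r
from h import *
s=r.snapshot("top"); g=cv2.cvtColor(s["img"],cv2.COLOR_RGB2GRAY)
def circ(x0,y0,x1,y1,r0,r1,z,f=4,p2=20):
    c=cv2.resize(g[y0:y1,x0:x1],None,fx=f,fy=f,interpolation=cv2.INTER_CUBIC)
    h=cv2.HoughCircles(c,cv2.HOUGH_GRADIENT,1,40,param1=60,param2=p2,minRadius=r0*f,maxRadius=r1*f)
    if h is None: print("none");return
    for a in h[0][:3]:
        u,v=(a[0]+.5)/f-.5+x0,(a[1]+.5)/f-.5+y0
        P=ray(s,(u,v),z); Q=ray(s,(u+a[2]/f,v),z); print((u,v),a[2]/f,P.round(4),"diam",2*np.linalg.norm(P-Q).round(4))
for u in (281,343,395): circ(u-22,160,u+22,207,10,16,.25)
circ(155,235,265,350,40,52,.018)
circ(75,245,150,330,27,38,.018)
# lines of the wall/lip
for x in (225,255,305,320,370,420,440,465):
    col=g[140:215,x].astype(int); d=np.diff(cv2.GaussianBlur(col.astype(np.float32).reshape(-1,1),(1,3),0).ravel())
    print(x,[(i+140,int(d[i])) for i in np.argsort(-abs(d))[:7]])
for uv in ((206,207),(473,208)): print(ray(s,uv,.175))
for uv in ((179,149),(499,151),(180,174),(499,177)): print(ray(s,uv,.177))
for uv in ((312,228),(345,250),(445,222)): print(ray(s,uv,.11))
o=cv2.resize(s["img"][135:350,60:500],None,fx=1.8,fy=1.8,interpolation=cv2.INTER_CUBIC)
cv2.imwrite("pics/c1.png",cv2.convertScaleAbs(o[:,:,::-1],alpha=1.5))
E
```

```text
none
none
none
none
none
225 [(np.int64(174), -17), (np.int64(175), -16), (np.int64(208), 11), (np.int64(173), -10), (np.int64(177), 9), (np.int64(178), 9), (np.int64(205), -8)]
255 [(np.int64(175), -17), (np.int64(174), -15), (np.int64(178), 12), (np.int64(206), -11), (np.int64(194), 9), (np.int64(177), 9), (np.int64(209), 9)]
305 [(np.int64(175), -20), (np.int64(206), -15), (np.int64(178), 14), (np.int64(174), -13), (np.int64(176), -13), (np.int64(205), -11), (np.int64(179), 10)]
320 [(np.int64(175), -18), (np.int64(206), -16), (np.int64(179), 14), (np.int64(176), -14), (np.int64(178), 13), (np.int64(147), 13), (np.int64(205), -11)]
370 [(np.int64(175), -20), (np.int64(176), -19), (np.int64(179), 14), (np.int64(207), -13), (np.int64(178), 12), (np.int64(174), -10), (np.int64(147), 9)]
420 [(np.int64(176), -20), (np.int64(207), -16), (np.int64(175), -14), (np.int64(179), 13), (np.int64(206), -13), (np.int64(177), -12), (np.int64(180), 11)]
440 [(np.int64(176), -22), (np.int64(207), -16), (np.int64(179), 15), (np.int64(177), -15), (np.int64(180), 14), (np.int64(175), -13), (np.int64(211), 12)]
465 [(np.int64(176), -21), (np.int64(177), -17), (np.int64(180), 14), (np.int64(179), 14), (np.int64(175), -14), (np.int64(211), 12), (np.int64(208), -12)]
[0.54522153 0.27092249 0.175     ]
[ 0.53097767 -0.27890104  0.175     ]
[0.66989699 0.32809852 0.177     ]
[ 0.65023208 -0.33981446  0.177     ]
[0.615977   0.32519685 0.177     ]
[ 0.59465304 -0.33596981  0.177     ]
[0.507325   0.05349635 0.11      ]
[ 0.45764148 -0.01678572  0.11      ]
[ 0.51423244 -0.23555076  0.11      ]
```

View pics/c1.png

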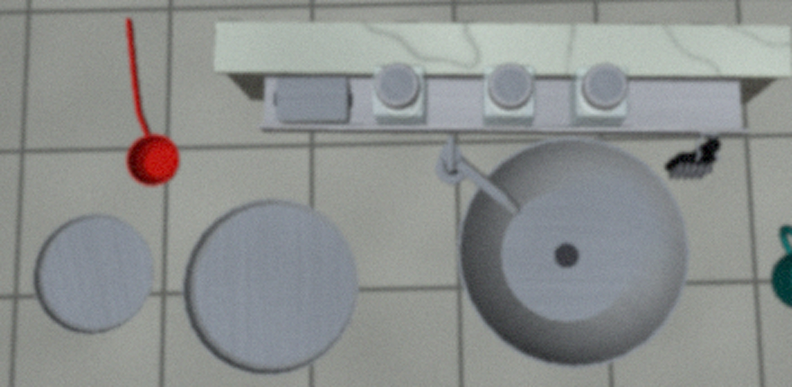

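Crop: lids centred at full-frame pixels about (281,183), (344,183) and (396,183), big plate at (210.5,294) with radius 48, shelf yaw about -0.03 rad.

Run:
```python
from station import r
from h import *
from scipy.spatial.transform import Rotation as R
s=r.snapshot("top"); w=r.snapshot("wrist"); print(np.round(w["tool_from_camera"],3),w["fx"])
for uv in ((281.1,182.8),(343.9,182.8),(396.1,182.8)): print("lid",ray(s,uv,.25).round(4))
a=s["img"].astype(int); m=((a[:,:,2]-a[:,:,0])>12).astype(np.uint8)
m=cv2.morphologyEx(m,cv2.MORPH_OPEN,np.ones((5,5)))
for c in cv2.findContours(m,cv2.RETR_EXTERNAL,cv2.CHAIN_APPROX_NONE)[0]:
    if cv2.contourArea(c)>300:
        (u,v),rad=cv2.minEnclosingCircle(c); print("blob",u,v,rad,cv2.contourArea(c),ray(s,(u,v),.018).round(4), np.linalg.norm(ray(s,(u+rad,v),.018)-ray(s,(u-rad,v),.018)))
st=r.get_state(); p=np.array(st["position"]); Rm=R.from_rotvec(st["orientation"]).as_matrix()
print("tool x,y,z\n",Rm.T.round(4))
G=np.array([[0,-1,0],[-1,0,0],[0,0,-1.]])
for x,y,z in ((.55,0,.42),):
    print("shift",(Rm.T@(np.array([x,y,z])-p)).round(4))
```

```text
[[ 0.001 -0.959 -0.282  0.072]
 [ 1.     0.001  0.001  0.   ]
 [-0.001 -0.282  0.959 -0.142]
 [ 0.     0.     0.     1.   ]] 347.8214148584738
lid [0.574  0.1103 0.25  ]
lid [ 0.5713 -0.0111  0.25  ]
lid [ 0.569  -0.1119  0.25  ]
blob 511.5 290.5 22.94568634033203 1241.5 [ 0.3671 -0.4012  0.018 ] 0.10494691348483356
tool x,y,z
 [[ 9.583e-01  2.858e-01 -0.000e+00]
 [ 2.858e-01 -9.583e-01 -1.300e-03]
 [-4.000e-04  1.200e-03 -1.000e+00]]
shift [ 0.5271 -0.4927 -0.1887]
```

```bash
python3 -m inch '[{"translation":[0.03,-0.03,-0.02],"rotation":[0,0,0]},{"translation":[0.06,-0.06,-0.04],"rotation":[0,0,0]},{"translation":[0.095,-0.09,-0.06],"rotation":[0,0,0]},{"translation":[0.13,-0.12,-0.08],"rotation":[0,0,0]},{"translation":[0.16,-0.15,-0.09],"rotation":[0,0,0]},{"translation":[0.19,-0.18,-0.1],"rotation":[0,0,0]},{"translation":[0.225,-0.21,-0.11],"rotation":[0,0,0]},{"translation":[0.26,-0.24,-0.12],"rotation":[0,0,0]},{"translation":[0.29,-0.27,-0.13],"rotation":[0,0,0]},{"translation":[0.32,-0.3,-0.14],"rotation":[0,0,0]},{"translation":[0.355,-0.33,-0.15],"rotation":[0,0,0]},{"translation":[0.39,-0.36,-0.16],"rotation":[0,0,0]},{"translation":[0.425,-0.395,-0.17],"rotation":[0,0,0]},{"translation":[0.46,-0.43,-0.18],"rotation":[0,0,0]},{"translation":[0.495,-0.46,-0.19],"rotation":[0,0,0]},{"translation":[0.52,-0.485,-0.19],"rotation":[0,0,0]},{"translation":[0.527,-0.493,-0.19],"rotation":[0,0,0]},{"translation":[0.527,-0.493,-0.19],"rotation":[0,0,0]},{"translation":[0.527,-0.493,-0.19],"rotation":[0,0,0]}]' -1 20
python3 - <<'E'
from station import r
from h import *
from scipy.spatial.transform import Rotation as R
st=r.get_state(); w=r.snapshot("wrist"); print(np.round(st["joint_pos"],3),st["wrist_torque"],st["contact_force"])
T=np.eye(4);T[:3,:3]=R.from_rotvec(st["orientation"]).as_matrix();T[:3,3]=st["position"];T=T@w["tool_from_camera"]
np.save("T1.npy",T);cv2.imwrite("pics/w1.png",w["img"][:,:,::-1])
g=cv2.cvtColor(w["img"],cv2.COLOR_RGB2GRAY)
h=cv2.HoughCircles(cv2.GaussianBlur(g,(3,3),0),cv2.HOUGH_GRADIENT,1,30,param1=60,param2=18,minRadius=20,maxRadius=36)
for c in (h[0][:10] if h is not None else []): print(c,ray(w,c[:2],.25,T).round(4))
E
```

```text
t: 2.15
position: [0.5494, -0.0017, 0.4211]
orientation: [3.108, 0.45, -0.002]
contact_force: [-0.8, -0.3, -0.4]
grip_width: 1.003
grip_force: 0.0
[ 0.152  0.345 -0.288  1.361  0.099  1.45  -1.416] [0.02912841 0.02049998 0.05397396] [-0.8022003  -0.34827766 -0.38401298]
[337.5 199.5  26.6] [ 0.5764 -0.009   0.25  ]
[209.5 158.5  28.8] [0.5789 0.1086 0.25  ]
[437.5 232.5  25.4] [ 0.5735 -0.107   0.25  ]
[ 27.5 109.5  24.9] [0.5745 0.2615 0.25  ]
```

View pics/w1.png

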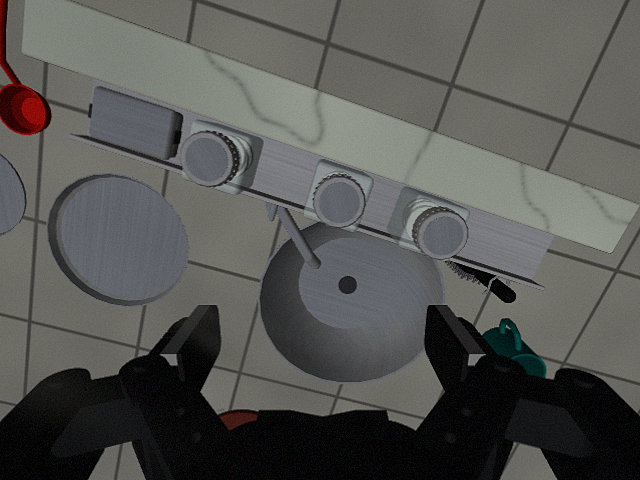

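Wrist view: lids at (210,158), (338,200) and (440,232). Rays agree with the top view within 2–5 mm and are in line with the shelf. I'll go over the middle lid and refine there.

```bash
cat >> h.py <<'E'
from scipy.spatial.transform import Rotation as R
def pose(st):
    return R.from_rotvec(st["orientation"]).as_matrix(), np.array(st["position"])
def shift(st,x):
    Rm,p=pose(st); return (Rm.T@(np.array(x)-p)).round(4)
def lids(r,rmin=20,rmax=60,z=.25,n=4):
    st=r.get_state(); w=r.snapshot("wrist"); Rm,p=pose(st)
    T=np.eye(4);T[:3,:3]=Rm;T[:3,3]=p;T=T@w["tool_from_camera"]
    g=cv2.cvtColor(w["img"],cv2.COLOR_RGB2GRAY)
    h=cv2.HoughCircles(cv2.GaussianBlur(g,(3,3),0),cv2.HOUGH_GRADIENT,1,30,param1=60,param2=18,minRadius=rmin,maxRadius=rmax)
    for c in (h[0][:n] if h is not None else []):
        P=ray(w,c[:2],z,T); print(c,P.round(4),"diam",round(2*np.linalg.norm(P-ray(w,c[:2]+[c[2],0],z,T)),4))
    return st,w,T
E
python3 - <<'E'
from station import r
from h import *
print(shift(r.get_state(),(.574,-.010,.30)),shift(r.get_state(),(.574,-.010,.227)))
E
```

```text
[0.0216 0.0142 0.1213] [0.0216 0.0141 0.1943]
```

```bash
python3 -m inch '[{"translation":[0.01,0.007,0.04],"rotation":[0,0,0]},{"translation":[0.0216,0.014,0.08],"rotation":[0,0,0]},{"translation":[0.0216,0.014,0.11],"rotation":[0,0,0]},{"translation":[0.0216,0.014,0.121],"rotation":[0,0,0]},{"translation":[0.0216,0.014,0.121],"rotation":[0,0,0]},{"translation":[0.0216,0.014,0.121],"rotation":[0,0,0]}]'
python3 - <<'E'
from station import r
from h import *
st,w,T=lids(r,30,60); cv2.imwrite("pics/w2.png",w["img"][:,:,::-1])
E
```

```text
t: 2.8
position: [0.5753, -0.0077, 0.3022]
orientation: [3.108, 0.452, 0.005]
contact_force: [0.3, 0.1, 0.8]
grip_width: 0.999
grip_force: 0.0
[130.5 196.5  52.8] [0.5871 0.1067 0.25  ] diam 0.0587
[324.5 269.5  38.5] [ 0.5766 -0.0094  0.25  ] diam 0.0457
[473.5 313.5  40.6] [ 0.5752 -0.1057  0.25  ] diam 0.0499
[108.5 223.5  53.9] [0.5681 0.1165 0.25  ] diam 0.0611
```

View pics/w2.png

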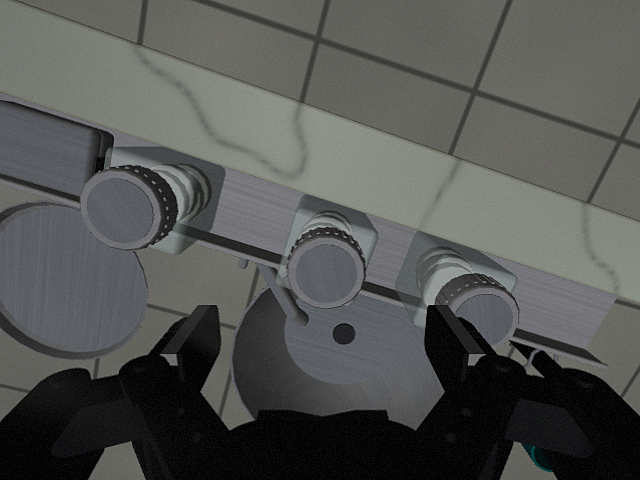

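Close view: the middle lid is at (326,268), about (0.577,-0.010), 1–2 mm off the tool axis. I'll descend and grip gently.

```bash
python3 -m inch '[{"translation":[0,0.002,0.03],"rotation":[0,0,0]},{"translation":[0,0.002,0.055],"rotation":[0,0,0]},{"translation":[0,0.002,0.07],"rotation":[0,0,0]},{"translation":[0,0.002,0.075],"rotation":[0,0,0]},{"translation":[0,0.002,0.075],"rotation":[0,0,0]},{"translation":[0,0.002,0.075],"rotation":[0,0,0]},{"translation":[0,0.002,0.075],"rotation":[0,0,0]}]' -0.2 20
python3 -m inch '[{"translation":[0,0,0],"rotation":[0,0,0]},{"translation":[0,0,0],"rotation":[0,0,0]},{"translation":[0,0,0],"rotation":[0,0,0]},{"translation":[0,0,0],"rotation":[0,0,0]},{"translation":[0,0,0],"rotation":[0,0,0]}]' 1 20
python3 -c "
from station import r
s=r.get_state();print(s['wrist_torque'],s['contact_force'],s['joint_pos'][6])"
```

```text
t: 3.55
position: [0.5761, -0.0089, 0.2269]
orientation: [3.108, 0.454, 0.005]
contact_force: [0.2, -0.2, 0.3]
grip_width: 0.597
grip_force: 0.0
t: 4.05
position: [0.5762, -0.0096, 0.2267]
orientation: [3.108, 0.453, 0.005]
contact_force: [-0.3, -1.7, 5.5]
grip_width: 0.55
grip_force: 23.1
[-0.33048892  0.0344131   0.03875671] [-0.34505053 -1.65527375  5.4954939 ] -1.4517199153396394
```

```bash
cat > t.py <<'E'
from station import r
import numpy as np
s=r.get_state();print("T",np.round(s['wrist_torque'],3),"F",np.round(s['contact_force'],1),"j7",round(s['joint_pos'][6],4),"grip",s['grip_force'],s['grip_width'])
E
python3 -m inch '[{"translation":[0,0,0],"rotation":[0,0,1]},{"translation":[0,0,0],"rotation":[0,0,2]},{"translation":[0,0,0],"rotation":[0,0,3]},{"translation":[0,0,0],"rotation":[0,0,3]}]' >/dev/null; python3 t.py
python3 -m inch '[{"translation":[0,0,0],"rotation":[0,0,1]},{"translation":[0,0,0],"rotation":[0,0,1]}]' >/dev/null; python3 t.py
python3 -m inch '[{"translation":[0,0,0],"rotation":[0,0,1]},{"translation":[0,0,0],"rotation":[0,0,1]}]' >/dev/null; python3 t.py
```

```text
T [-0.254 -0.05   0.007] F [-0.5 -2.3  5.3] j7 -1.4968 grip 23.15568655729294 0.5527210761697572
T [-0.327 -0.025  0.002] F [-0.3 -1.7  6.8] j7 -1.5116 grip 23.153847455978394 0.549803508902158
T [-0.315 -0.004 -0.009] F [ 0.4 -1.8  6.5] j7 -1.5265 grip 23.153772354125977 0.5546922760561129
```

```bash
for i in 1; do python3 -m inch '[{"translation":[0,0,0],"rotation":[0,0,1]},{"translation":[0,0,0],"rotation":[0,0,1]}]' >/dev/null; python3 t.py
python3 -m inch '[{"translation":[0,0,0],"rotation":[0,0,1]},{"translation":[0,0,0],"rotation":[0,0,1]}]' >/dev/null; python3 t.py
python3 -m inch '[{"translation":[0,0,0],"rotation":[0,0,1]},{"translation":[0,0,0],"rotation":[0,0,1]}]' >/dev/null; python3 t.py; done
```

```text
T [-0.366 -0.007 -0.033] F [ 0.3 -2.8  5.4] j7 -1.5413 grip 23.15374195575714 0.5535680903007816
T [-0.337 -0.035 -0.004] F [ 1.  -2.2  6.6] j7 -1.5563 grip 23.154227435588837 0.5538136303881924
T [-0.323  0.002 -0.033] F [ 0.6 -1.2  6. ] j7 -1.5711 grip 23.154653012752533 0.5486254244565113
```

```bash
python3 -m inch '[{"translation":[0,0,0],"rotation":[0,0,1]},{"translation":[0,0,0],"rotation":[0,0,1]}]'; python3 t.py
python3 -m inch '[{"translation":[0,0,0],"rotation":[0,0,1]},{"translation":[0,0,0],"rotation":[0,0,1]}]' >/dev/null; python3 t.py
python3 -m inch '[{"translation":[0,0,0],"rotation":[0,0,1]},{"translation":[0,0,0],"rotation":[0,0,1]}]' >/dev/null; python3 t.py
```

```text
t: 5.65
position: [0.5763, -0.0099, 0.2268]
orientation: [3.133, 0.206, 0.005]
contact_force: [0.8, -3.4, 6.0]
grip_width: 0.555
grip_force: 23.2
T [-0.405 -0.015 -0.001] F [ 0.8 -3.4  6. ] j7 -1.586 grip 23.155026733875275 0.555024888922986
T [-0.401  0.025 -0.061] F [ 0.1 -2.3  6.4] j7 -1.6008 grip 23.15544605255127 0.5561909632367666
T [-0.407 -0.001  0.001] F [-0.4 -2.2  5. ] j7 -1.6157 grip 23.156261444091797 0.5583862964861662
```

```bash
python3 -c "
from station import r
print(r.get_state()['joint_efforts'])"
python3 -m inch '[{"translation":[0,0,0],"rotation":[0,0,1.5]},{"translation":[0,0,0],"rotation":[0,0,3]}]' >/dev/null; python3 t.py
python3 -c "
from station import r
print(r.get_state()['joint_efforts'])
import cv2; cv2.imwrite('pics/w3.png',r.snapshot('wrist')['img'][:,:,::-1])"
```

```text
[-1.27567358e+00 -3.76368535e+01 -2.57183142e+00 -1.41474688e+01
 -4.61232606e-01 -5.06498746e-02 -9.68368258e-03]
T [-0.479 -0.014  0.126] F [ 0.1 -2.   6.5] j7 -1.6608 grip 23.17758321762085 0.5530075798262313
[ -1.05326716 -37.55751014  -2.55100675 -14.15667772  -0.53244805
  -0.05675522   0.07129801]
```

View pics/w3.png

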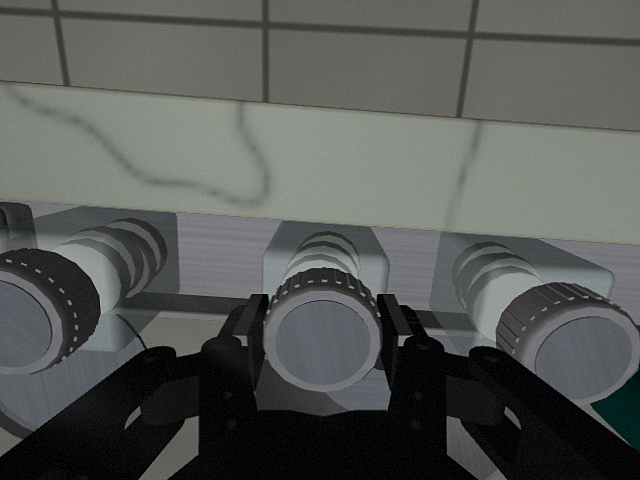

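View: the pads hold the middle lid (centre (323,345)); the jar's edge is parallel to the wall edge, so after 14° of turning the jar itself has hardly turned. Torque is just starting to rise, so I'll continue in small steps.

```bash
python3 -m inch '[{"translation":[0,0,0],"rotation":[0,0,0.5]},{"translation":[0,0,0],"rotation":[0,0,0.5]}]' >/dev/null; python3 t.py
python3 -m inch '[{"translation":[0,0,0],"rotation":[0,0,0.5]},{"translation":[0,0,0],"rotation":[0,0,0.5]}]' >/dev/null; python3 t.py
python3 -m inch '[{"translation":[0,0,0],"rotation":[0,0,0.5]},{"translation":[0,0,0],"rotation":[0,0,0.5]}]' >/dev/null; python3 t.py
```

```text
T [-0.459 -0.059 -0.025] F [-0.  -2.6  6.6] j7 -1.6676 grip 23.16217392683029 0.5497576444517221
T [-0.382  0.019  0.013] F [ 0.1 -3.2  6.3] j7 -1.675 grip 23.162109553813934 0.5485963649355253
T [-0.458 -0.052  0.023] F [ 0.5 -2.8  5.7] j7 -1.6825 grip 23.16200852394104 0.5559085392173941
```

```bash
python3 -m inch '[{"translation":[0,0,0],"rotation":[0,0,1]},{"translation":[0,0,0],"rotation":[0,0,2]},{"translation":[0,0,0],"rotation":[0,0,3]},{"translation":[0,0,0],"rotation":[0,0,4]},{"translation":[0,0,0],"rotation":[0,0,4]}]' >/dev/null; python3 t.py
python3 -m inch '[{"translation":[0,0,0],"rotation":[0,0,1]},{"translation":[0,0,0],"rotation":[0,0,2]},{"translation":[0,0,0],"rotation":[0,0,2]}]' >/dev/null; python3 t.py
python3 -m inch '[{"translation":[0,0,0],"rotation":[0,0,1]},{"translation":[0,0,0],"rotation":[0,0,2]},{"translation":[0,0,0],"rotation":[0,0,2]}]' >/dev/null; python3 t.py
python3 -m inch '[{"translation":[0,0,0],"rotation":[0,0,1]},{"translation":[0,0,0],"rotation":[0,0,2]},{"translation":[0,0,0],"rotation":[0,0,2]}]' ; python3 t.py
```

```text
T [-0.463  0.003 -0.09 ] F [ 0.1 -2.7  5.6] j7 -1.7422 grip 23.16380023956299 0.553586686332571
T [-0.493 -0.052 -0.027] F [ 0.3 -1.4  6.3] j7 -1.7719 grip 23.168075680732727 0.5553002796763817
T [-0.512 -0.03  -0.037] F [-0.1 -3.1  6. ] j7 -1.8017 grip 23.17165195941925 0.5540471780135519
t: 8.3
position: [0.5763, -0.0104, 0.2268]
orientation: [3.13, -0.246, 0.006]
contact_force: [-0.1, -2.4, 6.5]
grip_width: 0.55
grip_force: 23.2
T [-0.547 -0.015 -0.011] F [-0.1 -2.4  6.5] j7 -1.8314 grip 23.175031542778015 0.5498925925192181
```

```bash
for i in 1; do
python3 -m inch '[{"translation":[0,0,0],"rotation":[0,0,1]},{"translation":[0,0,0],"rotation":[0,0,2]},{"translation":[0,0,0],"rotation":[0,0,2]}]' >/dev/null; python3 t.py
python3 -m inch '[{"translation":[0,0,0],"rotation":[0,0,1]},{"translation":[0,0,0],"rotation":[0,0,2]},{"translation":[0,0,0],"rotation":[0,0,2]}]' >/dev/null; python3 t.py
python3 -m inch '[{"translation":[0,0,0],"rotation":[0,0,1]},{"translation":[0,0,0],"rotation":[0,0,2]},{"translation":[0,0,0],"rotation":[0,0,2]}]' >/dev/null; python3 t.py
python3 -m inch '[{"translation":[0,0,0],"rotation":[0,0,1]},{"translation":[0,0,0],"rotation":[0,0,2]},{"translation":[0,0,0],"rotation":[0,0,2]}]' >/dev/null; python3 t.py
done
```

```text
T [-0.551 -0.02  -0.037] F [ 0.6 -2.5  6.3] j7 -1.8612 grip 23.179709315299988 0.5521629619796367
T [-0.57   0.002 -0.072] F [-0.5 -2.7  7.1] j7 -1.8909 grip 23.196549117565155 0.5549615293546483
T [-0.435  0.221 -0.025] F [-0.8 -2.6  7. ] j7 -1.9207 grip 23.231532275676727 0.5543355957672993
T [-0.421  0.036  0.285] F [ 0.3 -2.9  5.7] j7 -1.9495 grip 23.17241460084915 0.5539274975082374
```

```bash
python3 -m inch '[{"translation":[0,0,0],"rotation":[0,0,0]},{"translation":[0,0,0],"rotation":[0,0,0]}]' ; python3 t.py;python3 t.py
python3 -c "
from station import r
import cv2; cv2.imwrite('pics/w4.png',r.snapshot('wrist')['img'][:,:,::-1])"
```

```text
t: 9.7
position: [0.5761, -0.0101, 0.2268]
orientation: [3.106, -0.46, 0.005]
contact_force: [-0.3, -2.5, 5.3]
grip_width: 0.552
grip_force: 23.2
T [-0.441  0.062  0.271] F [-0.3 -2.5  5.3] j7 -1.9494 grip 23.174219727516174 0.5522259334072741
T [-0.441  0.062  0.271] F [-0.3 -2.5  5.3] j7 -1.9494 grip 23.174219727516174 0.5522259334072741
```

View pics/w4.png

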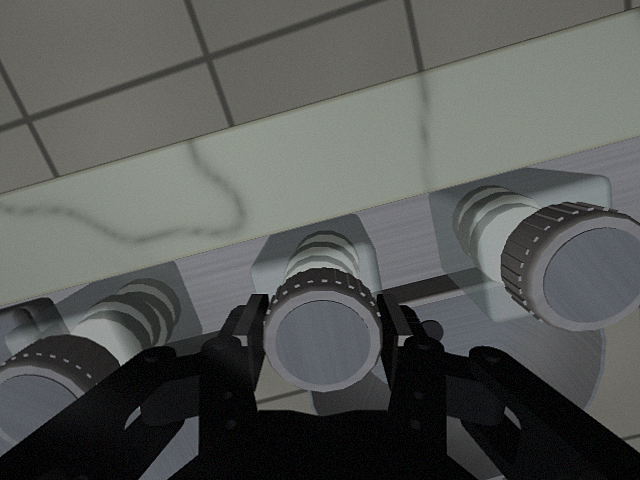

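Steady torque is about 0.3 N m against a baseline near -0.03 at 33.5°. I'll check the jar's turn against the wall in the two pictures numerically.

Run:
```python
import cv2,numpy as np
o=[]
for f,(a,b) in (("w3",(8,-8)),("w4",(-5,-25))):
    g=cv2.imread(f"pics/{f}.png"); 
    lsd=cv2.createLineSegmentDetector()
    L=lsd.detect(cv2.cvtColor(g,cv2.COLOR_BGR2GRAY))[0][:,0]
    for x1,y1,x2,y2 in L:
        l=np.hypot(x2-x1,y2-y1)
        if l>35 and abs(np.degrees(np.arctan2(y2-y1,x2-x1)))%180 not in () and 60<y1<330:
            an=np.degrees(np.arctan((y2-y1)/(x2-x1+1e-9)))
            if (f=="w3" and abs(an)<25) or (f=="w4" and -35<an<5): print(f,np.round([x1,y1,x2,y2]),round(an,1))
    o.append(cv2.resize(g[190:310,230:410],None,fx=2.2,fy=2.2,interpolation=cv2.INTER_CUBIC))
cv2.imwrite("pics/cmp.png",cv2.convertScaleAbs(np.hstack(o),alpha=1.4))
```

```text
w3 [416. 309. 466. 313.] 4.1
w3 [142. 291. 248. 298.] 3.8
w3 [273. 218. 331. 223.] 4.5
w3 [473. 233. 548. 238.] 3.7
w3 [331. 223. 371. 226.] 4.2
w3 [ 79. 205. 186. 212.] 4.1
w3 [638. 133.   0.  83.] 4.6
w3 [368. 225. 426. 228.] 3.1
w3 [537. 238. 613. 271.] 23.3
w3 [227. 315. 122. 308.] 3.6
w3 [ 34. 217.  73. 207.] -14.1
w3 [463. 116. 638. 130.] 4.3
w3 [ 1. 79. 61. 84.] 4.7
w3 [ 72.  85. 259. 100.] 4.7
w3 [608. 271. 526. 266.] 3.3
w3 [549. 238. 638. 244.] 3.9
w3 [186. 211. 273. 218.] 4.2
w3 [337. 106. 397. 111.] 4.3
w3 [399. 112. 448. 115.] 4.0
w4 [381. 290. 476. 266.] -13.9
w4 [482. 283. 399. 303.] -13.5
w4 [266. 235. 364. 209.] -15.0
w4 [429. 192. 526. 166.] -14.8
w4 [ 87. 282. 172. 260.] -14.8
w4 [411. 307. 463. 294.] -13.4
w4 [ 29. 115. 203.  55.] -19.0
w4 [204.  62.  32. 121.] -18.9
w4 [364. 208. 424. 192.] -15.2
w4 [426.  68. 622.  10.] -16.5
w4 [ 61. 174. 217. 129.] -16.1
w4 [603. 175. 535. 194.] -15.4
w4 [173. 258. 265. 234.] -14.9
w4 [266. 115. 415.  71.] -16.3
w4 [532. 163. 638. 135.] -14.9
w4 [494. 321. 531. 314.] -11.7
```

View pics/cmp.png

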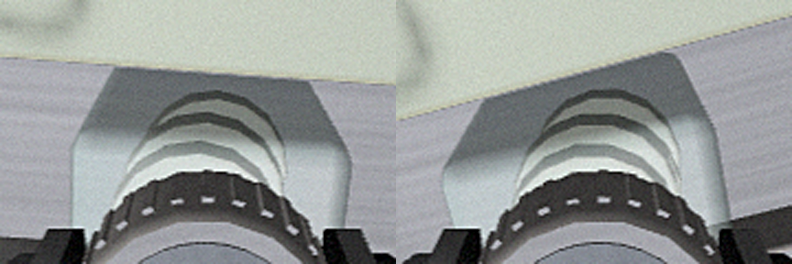

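The crop shows the lid turned with the pads while the glass stayed in line with the shelf, so this lid is the slack one. One small step more will confirm the bite.

```bash
python3 -m inch '[{"translation":[0,0,0],"rotation":[0,0,0.5]},{"translation":[0,0,0],"rotation":[0,0,0.5]},{"translation":[0,0,0],"rotation":[0,0,0.5]}]' >/dev/null; python3 t.py
```

```text
T [-0.477 -0.001  0.313] F [-0.4 -2.   5.2] j7 -1.9566 grip 23.15432846546173 0.5562330067929706
```

```bash
python3 -m inch '[{"translation":[0,0,0],"rotation":[0,0,-0.5]},{"translation":[0,0,0],"rotation":[0,0,-1]},{"translation":[0,0,0],"rotation":[0,0,-1.5]},{"translation":[0,0,0],"rotation":[0,0,-1.5]}]' >/dev/null; python3 t.py
python3 - <<'E'
from station import r
from h import *
s=r.snapshot("top")
P=ray(s,(210.5,293.9),.018); a=ray(s,(210.5-47.8,293.9),.018); b=ray(s,(210.5,293.9-47.8),.018)
print(P,np.linalg.norm(P-a)*2,np.linalg.norm(P-b)*2)
st=r.get_state(); print(shift(st,(*P[:2],.37)),pose(st)[1],st["orientation"],np.round(st["joint_pos"],2))
E
```

```text
T [-0.404 -0.044  0.024] F [-0.2 -2.8  5.1] j7 -1.9353 grip 23.14719647169113 0.5534539570446503
[0.37367324 0.29141875 0.018     ] 0.2207087550005005 0.22247974861723943
[-0.2771 -0.2341 -0.1443] [ 0.57627713 -0.01002012  0.22674663] [ 3.11049097 -0.43582139  0.0056058 ] [ 0.05  0.5  -0.12  1.65  0.07  0.99 -1.94]
```

```bash
python3 -m inch '[{"translation":[0,0,-0.003],"rotation":[0,0,0]},{"translation":[0,0,-0.008],"rotation":[0,0,0]},{"translation":[0,0,-0.015],"rotation":[0,0,0]},{"translation":[0,0,-0.025],"rotation":[0,0,0]},{"translation":[0,0,-0.035],"rotation":[0,0,0]},{"translation":[0,0,-0.047],"rotation":[0,0,0]},{"translation":[0,0,-0.06],"rotation":[0,0,0]},{"translation":[0,0,-0.075],"rotation":[0,0,0]},{"translation":[0,0,-0.09],"rotation":[0,0,0]},{"translation":[0,0,-0.105],"rotation":[0,0,0]},{"translation":[0,0,-0.12],"rotation":[0,0,0]},{"translation":[0,0,-0.132],"rotation":[0,0,0]},{"translation":[0,0,-0.14],"rotation":[0,0,0]},{"translation":[0,0,-0.144],"rotation":[0,0,0]},{"translation":[0,0,-0.144],"rotation":[0,0,0]},{"translation":[0,0,-0.144],"rotation":[0,0,0]}]' - 25; python3 t.py
python3 -c "
from station import r
import cv2; cv2.imwrite('pics/w5.png',r.snapshot('wrist')['img'][:,:,::-1])"
```

```text
t: 12.1
position: [0.5747, -0.009, 0.3687]
orientation: [3.111, -0.434, -0.003]
contact_force: [0.2, -0.7, -3.8]
grip_width: 0.556
grip_force: 26.7
T [-0.016 -0.011 -0.013] F [ 0.2 -0.7 -3.8] j7 -1.916 grip 26.678380072116852 0.5556838155067009
```

View pics/w5.png

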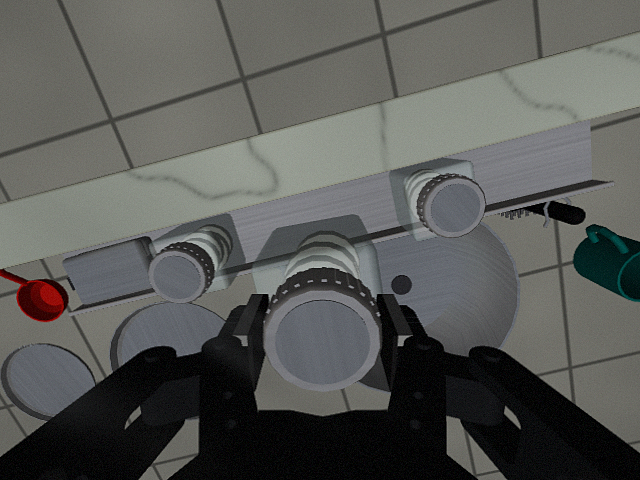

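The jar hangs straight in the pads (lid at (323,345)), and the other two are undisturbed at (180,275) and (450,205). I'll carry it to the plate.

```bash
python3 -m inch '[{"translation":[-0.006,-0.005,0],"rotation":[0,0,-1]},{"translation":[-0.016,-0.013,0],"rotation":[0,0,-2]},{"translation":[-0.03,-0.025,0],"rotation":[0,0,-3.5]},{"translation":[-0.046,-0.039,0],"rotation":[0,0,-5]},{"translation":[-0.064,-0.054,0],"rotation":[0,0,-7]},{"translation":[-0.082,-0.069,0],"rotation":[0,0,-9]},{"translation":[-0.1,-0.084,0],"rotation":[0,0,-11]},{"translation":[-0.118,-0.1,0],"rotation":[0,0,-13]},{"translation":[-0.136,-0.115,0],"rotation":[0,0,-15]},{"translation":[-0.154,-0.13,0],"rotation":[0,0,-17]},{"translation":[-0.172,-0.145,0],"rotation":[0,0,-19]},{"translation":[-0.19,-0.16,0],"rotation":[0,0,-21]},{"translation":[-0.208,-0.176,0],"rotation":[0,0,-23]},{"translation":[-0.226,-0.191,0],"rotation":[0,0,-25]},{"translation":[-0.243,-0.205,0],"rotation":[0,0,-27]},{"translation":[-0.257,-0.217,0],"rotation":[0,0,-28.5]},{"translation":[-0.268,-0.226,0],"rotation":[0,0,-29.5]},{"translation":[-0.274,-0.232,0],"rotation":[0,0,-30]},{"translation":[-0.277,-0.234,0],"rotation":[0,0,-30]},{"translation":[-0.277,-0.234,0],"rotation":[0,0,-30]}]'; python3 t.py
python3 - <<'E'
from station import r
from h import *
st=r.get_state();print(shift(st,(.374,.291,.082)),np.round(st["joint_pos"],2))
s=r.snapshot("top");cv2.imwrite("pics/t2.png",cv2.convertScaleAbs(s["img"][:,:,::-1],alpha=1.5))
E
```

```text
t: 14.15
position: [0.373, 0.2918, 0.3693]
orientation: [3.118, 0.385, 0.0]
contact_force: [-0.5, -1.4, -3.7]
grip_width: 0.553
grip_force: 26.7
T [-0.014 -0.018  0.013] F [-0.5 -1.4 -3.7] j7 -2.1426 grip 26.709055602550507 0.5525479483625877
[0.0008 0.0009 0.2873] [-0.41  0.24 -0.39  1.66  0.09  1.26 -2.14]
```

View pics/t2.png

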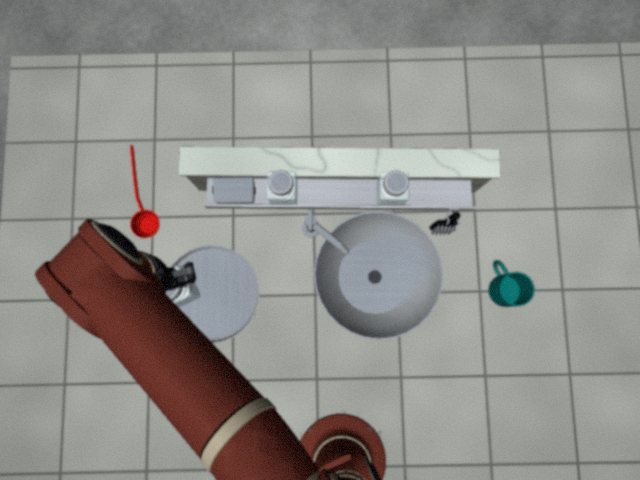

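The jar hangs over the plate: it appears at (188,285), shifted outward by its height as expected, and the two sound jars are unmoved. Lowering.

```bash
python3 -m inch '[{"translation":[0.001,0.001,0.006],"rotation":[0,0,0]},{"translation":[0.001,0.001,0.018],"rotation":[0,0,0]},{"translation":[0.001,0.001,0.036],"rotation":[0,0,0]},{"translation":[0.001,0.001,0.056],"rotation":[0,0,0]},{"translation":[0.001,0.001,0.076],"rotation":[0,0,0]},{"translation":[0.001,0.001,0.096],"rotation":[0,0,0]},{"translation":[0.001,0.001,0.116],"rotation":[0,0,0]},{"translation":[0.001,0.001,0.136],"rotation":[0,0,0]},{"translation":[0.001,0.001,0.156],"rotation":[0,0,0]},{"translation":[0.001,0.001,0.176],"rotation":[0,0,0]},{"translation":[0.001,0.001,0.196],"rotation":[0,0,0]},{"translation":[0.001,0.001,0.216],"rotation":[0,0,0]},{"translation":[0.001,0.001,0.234],"rotation":[0,0,0]},{"translation":[0.001,0.001,0.25],"rotation":[0,0,0]},{"translation":[0.001,0.001,0.262],"rotation":[0,0,0]},{"translation":[0.001,0.001,0.27],"rotation":[0,0,0]},{"translation":[0.001,0.001,0.275],"rotation":[0,0,0]},{"translation":[0.001,0.001,0.278],"rotation":[0,0,0]},{"translation":[0.001,0.001,0.28],"rotation":[0,0,0]},{"translation":[0.001,0.001,0.28],"rotation":[0,0,0]}]'; python3 t.py
python3 -m inch '[{"translation":[0,0,0.001],"rotation":[0,0,0]},{"translation":[0,0,0.002],"rotation":[0,0,0]},{"translation":[0,0,0.003],"rotation":[0,0,0]},{"translation":[0,0,0.004],"rotation":[0,0,0]},{"translation":[0,0,0.005],"rotation":[0,0,0]},{"translation":[0,0,0.005],"rotation":[0,0,0]}]'
```

```text
t: 16.2
position: [0.3742, 0.2913, 0.0895]
orientation: [-3.118, -0.385, -0.001]
contact_force: [0.2, -0.3, -3.7]
grip_width: 0.553
grip_force: 26.7
T [-0.024 -0.002 -0.016] F [ 0.2 -0.3 -3.7] j7 -2.3342 grip 26.72025740146637 0.5525363674149447
t: 16.8
position: [0.374, 0.2912, 0.0842]
orientation: [3.118, 0.386, -0.0]
contact_force: [0.9, 0.2, -3.9]
grip_width: 0.554
grip_force: 26.7
```

```bash
python3 -m inch '[{"translation":[0,0,0.0005],"rotation":[0,0,0]},{"translation":[0,0,0.001],"rotation":[0,0,0]},{"translation":[0,0,0.0015],"rotation":[0,0,0]},{"translation":[0,0,0.002],"rotation":[0,0,0]},{"translation":[0,0,0.002],"rotation":[0,0,0]}]'
python3 -m inch '[{"translation":[0,0,0.0005],"rotation":[0,0,0]},{"translation":[0,0,0.001],"rotation":[0,0,0]},{"translation":[0,0,0.001],"rotation":[0,0,0]}]'
```

```text
t: 17.3
position: [0.374, 0.2912, 0.0823]
orientation: [3.118, 0.386, -0.0]
contact_force: [-0.0, 0.2, -3.6]
grip_width: 0.548
grip_force: 26.7
t: 17.6
position: [0.374, 0.2912, 0.0813]
orientation: [-3.118, -0.386, 0.0]
contact_force: [-0.1, -0.2, -3.9]
grip_width: 0.551
grip_force: 26.7
```

```bash
python3 -m inch '[{"translation":[0,0,0.0005],"rotation":[0,0,0]},{"translation":[0,0,0.001],"rotation":[0,0,0]},{"translation":[0,0,0.001],"rotation":[0,0,0]}]' | grep -E "pos|contact"
python3 -m inch '[{"translation":[0,0,0.0005],"rotation":[0,0,0]},{"translation":[0,0,0.001],"rotation":[0,0,0]},{"translation":[0,0,0.001],"rotation":[0,0,0]}]'| grep -E "pos|contact"
```

```text
position: [0.374, 0.2911, 0.0808]
contact_force: [-0.5, -1.5, 3.2]
position: [0.374, 0.291, 0.0806]
contact_force: [-3.1, -2.9, 11.4]
```

```bash
python3 -m inch '[{"translation":[0,0,-0.0005],"rotation":[0,0,0]},{"translation":[0,0,-0.001],"rotation":[0,0,0]},{"translation":[0,0,-0.001],"rotation":[0,0,0]}]' | grep -E "pos|contact"; python3 t.py
python3 -m inch '[{"translation":[0,0,0],"rotation":[0,0,0]},{"translation":[0,0,0],"rotation":[0,0,0]},{"translation":[0,0,0],"rotation":[0,0,0]},{"translation":[0,0,0],"rotation":[0,0,0]}]' -0.35 20 | tail -3
python3 -m inch '[{"translation":[0,0,0],"rotation":[0,0,0]},{"translation":[0,0,-0.005],"rotation":[0,0,0]},{"translation":[0,0,-0.015],"rotation":[0,0,0]},{"translation":[0,0,-0.035],"rotation":[0,0,0]},{"translation":[0,0,-0.065],"rotation":[0,0,0]},{"translation":[0,0,-0.1],"rotation":[0,0,0]},{"translation":[0,0,-0.14],"rotation":[0,0,0]},{"translation":[0,0,-0.17],"rotation":[0,0,0]},{"translation":[0,0,-0.18],"rotation":[0,0,0]},{"translation":[0,0,-0.18],"rotation":[0,0,0]},{"translation":[0,0,-0.18],"rotation":[0,0,0]}]' -1
python3 - <<'E'
from station import r
from h import *
st,w,T=lids(r,15,40,.104,5)
st=r.get_state();cv2.imwrite("pics/w6.png",w["img"][:,:,::-1])
E
```

```text
position: [0.374, 0.291, 0.0807]
contact_force: [-1.2, -2.0, 7.2]
T [-0.427  0.371  0.018] F [-1.2 -2.   7.2] j7 -2.342 grip 27.467789947986603 0.5516758686387279
contact_force: [-0.5, -0.0, 0.3]
grip_width: 0.674
grip_force: 0.0
t: 20.0
position: [0.3734, 0.2905, 0.2594]
orientation: [3.117, 0.385, -0.003]
contact_force: [-0.1, 0.6, -0.2]
grip_width: 0.993
grip_force: 0.0
[321.5 229.5  25. ] [0.3732 0.2902 0.104 ] diam 0.0439
[570.5 127.5  25.7] [0.5044 0.1159 0.104 ] diam 0.0412
[453.5 341.5  30.2] [0.2963 0.1389 0.104 ] diam 0.0584
[210.5  12.5  29.1] [0.5133 0.4103 0.104 ] diam 0.0431
[282.5 253.5  34.9] [0.3432 0.3187 0.104 ] diam 0.0626
```

View pics/w6.png

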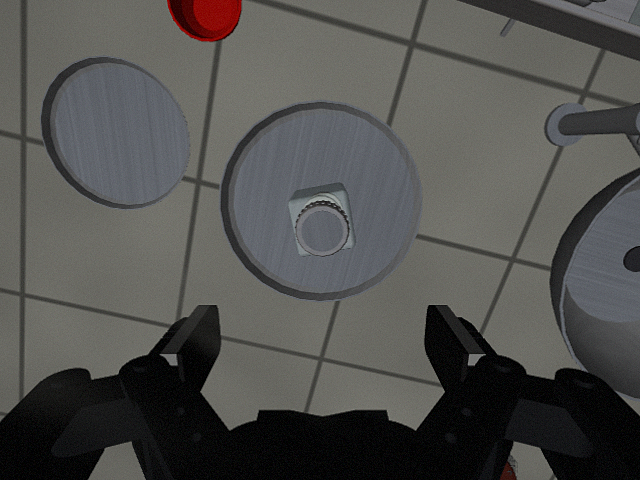

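The jar stands upright in the middle of the big plate (lid at (322,230), upright at the expected height), clear of the gripper.

```bash
python3 -c "
from station import r
print(r.hand_in())"
```

```text
the job is handed in; nothing more can be done
None
```

The middle jar's lid was the slack one: I turned it clockwise until it bit at about 0.3 N m, stood the jar upright in the middle of the large plate and handed the job in; I never touched the other two jars, so I did not test their lids.

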